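Hang the snap gauge back in the gauge cabinet

ROBOT

A 6-joint arm with a two-finger parallel gripper is mounted at the origin on the work surface. World frame = base frame: x ahead of the robot, y to its left, z up, the work surface at z = 0. Lengths are in m, angles in rad, forces in N, time in s.
With the tool pointing down it reaches from about 0.375 to 0.825 m from the base axis. Payload 5.5 kg.
Tool frame: the origin (TCP) lies at the very end of the fingers, on their centre line; the grasp point (between the pads) lies 19 mm behind it; z points along the fingers, y is the direction in which the jaws open and shut (so a half turn about z gives the same grasp; the last joint's range is limited). The gripper opens to 85 mm and grips with 20 to 120 N. Pads are 22 mm wide; open, the fingers measure 114 mm over their backs; the gripper's body (76 mm by 85 mm) begins 54 mm behind the grasp point. The pads swing forward as they close: fully open they stand 13 mm farther back than shut.
Start: joints at [-1.342, 0.314, -0.047, 1.21, 0, 1.571], TCP at [0.136, -0.584, 0.231] pointing down, gripper open.
Joint ranges: [-2.67, 2.67], [-0.69, 1.73], [-1.03, 1.25], [-2.08, 2.16], [-1.42, 1.45], [-3.14, 3.14]. Speed limits (rad/s): [2.39, 2.39, 3.01, 3.14, 3.14, 3.14].

INTERFACE

Orientations are given as [roll, pitch, yaw] about the fixed x, y, z axes, in that order (R = Rz(yaw) Ry(pitch) Rx(roll)).
In Python, from cell import observe, cams, hand_in gives the robot as it stands.
- The arm moves only by the tool arm_command, never from a script. Its argument "moves" is a list of rows, each an object with "hand": the opening in per cent of the stroke, from 0 (shut) to 100 (fully open); "delta_pos": the shift along the tool's x, y, z in m, a list of three; "spin": the turn about the tool's z in rad. In form: [{"hand": hand, "delta_pos": [tx, ty, tz], "spin": spin}, ...]. A call has 1 to 20 rows; each row shifts and turns the commanded pose from where the row before left it, along the tool's axes as they then stand; what a row does not reach is not made up. A row lasts 1/12 s, in which the tool goes at most 41.7 mm and 7.16 degrees, less where a joint would pass 70% of its speed; a pose out of reach is approached as far as the arm can. A call with a gripper value outside its range is refused whole. The fingers move at their own pace and stop on an object; the grip force is fixed at half the most. Time passes only in rows, so rows that do not move let the fingers close. It gives the time, the measured TCP pose, the force and the opening at its end, in the units of the state.
- observe(): the state, without advancing time (a new reading comes with each control period).
- cams.grab_frame(name): name is "scene" or "side" or "wrist"; returns (picture, depth): 420x560x3 uint8, red, green, blue; 420x560 float32, m along the optical axis (not along the pixel's ray), 0 where there is no reading.
- cams.camera_model(name): a dict with "camera_matrix" (3x3 intrinsics, pixels), "T" (4x4, takes a point from camera to world coordinates); the wrist camera has in their place "T_tool_cam" (4x4, takes a point from camera to tool coordinates, whose origin is the TCP and whose axes are the flange's). Camera axes: x right, y down, z forward; pixel columns grow to the right and rows downward; lengths in m; the calibration is good to about 2 mm. The wrist camera is an equidistant fisheye: a pixel r from the principal point sees the ray r / f radians off the axis. A picture is of the moment at which its call begins: read the wrist's pose just before it. camera_model takes no time and is no camera call.
- hand_in(): hands the job in, once; it reports no verdict.
Trained networks look in the newest picture that a camera, given by its name, has taken for a name from the list of things; names that differ only in an ending like _2 or _b are one class to them, and where a whole thing is asked for, a point or a joint stands for the part that bears it (a point fixed in the world has none). Each returns a list of dicts, best first, with "p" (0 to 1); they miss things now and then, are a little off and sometimes report something else, mostly with a low value. They report only what shows in the picture. A call takes as long as a camera call.
- cams.boxes_of(name, camera): "rect" ([left, top, right, bottom] in pixels, round what is visible of it).
- cams.mark_of(name, camera): "xy" ([column, row] in pixels: a listed point, or the origin of a listed thing).
The state is a dict: "t": time; "qpos": joint angles; "qvel": joint speeds; "tau": joint torques, N m; "eef_pos": TCP position; "tcp_rot": TCP orientation; "contact_force": force on the tool from outside, world axes, zero at the start; "moment": the same for the moment, N m; "grip_width": finger opening in m.
Only numpy, scipy, OpenCV 4.12 (cv2) and the standard library are available. Lean on these libraries where they do the work, as an engineer would, in place of code of your own. Each camera call takes 0.05 s, during which the arm holds its last target. There are 200 camera calls.

TASK

Take the aluminium leg gauge off the wooden sample it straddles, reach with it down through the opening in the top of the little gauge cabinet without touching the opening's frame, and hang it astride the hook inside. The hook has been shifted sideways on its rail, so feel for it gently, then press the gauge gently down past the sprung catches until it is fully home, and let go. Leave the other things on the bench alone.

Things in the scene. Friction and masses are not known exactly. Their poses are not given: they have to be found in the camera images.
- gauge: Aluminium snap gauge: an upside-down U with a flat stem on top, 14 mm thick (its x), 0.28 kg give or take 25 %. Origin: middle of the saddle (underside of the bridge between the jaws); z up along the stem, y across the jaws. Bridge 68 mm wide, z 0 to 25 mm; jaws at |y| 20 to 34 mm, down to z = -40 mm. Either way round is right.
- grip (a point): Point on the gauge's stem to hold it by, 75 mm above the saddle. The stem is 36 mm wide (gauge y), 14 mm thick (gauge x), from 25 to 95 mm above the saddle; pinch the thickness from above.
- sample: Fixed wooden leg sample on a foot; the gauge starts straddling its upright part, 24 mm wide (y), 85 mm long (x), top 85 mm above the bench. Foot 100 x 90 x 18 mm. Origin under its centre.
- cabinet: Fixed low cabinet, plywood with clear panes, 160 (x) x 220 (y) x 155 mm high, on the left or right of the bench; origin under its centre. From its plywood wall at -x (inner face x = -68 mm) a steel hook points to +x inside. Gauge, hook, catches and cabinet are delicate: never press more than 25 N between them.
- frame: Fixed wooden frame on the cabinet's top, 15 mm thick, top face 170 mm above the bench, 170 x 230 mm outside; origin at the cabinet's centre, mid-thickness. Its opening is 90 mm (x) by 130 mm (y), centred at point opening. Not to be touched by gauge, fingers or arm.
- opening (a point): Centre of the frame's opening, in the plane of its top face (170 mm above the bench); 5 mm to the +x side of hang.
- hang (a point): On the cabinet's mid plane, 10 mm to -x of its middle, 130 mm above the bench, the height of the hook's top: here the gauge's saddle rests when home, but for the hook's sideways shift: the hook is up to 15 mm either way along the cabinet's y, not measured. Clamped on its rail, it hardly gives sideways (0.2 mm/s at 10 N).
- anvils (a point): On the gauge, midway between its two anvils: square steel blocks, one inside each jaw tip, |y| 15 to 25 mm, 30 to 40 mm below the saddle. The gap is 30 mm between the anvils and 40 mm above them.
- tongue (a point): The hook, as if not shifted (origin as hang): a steel tongue 26 mm wide (cabinet y), 34 mm tall, its flat top at this height, from the plywood wall to 22 mm beyond the cabinet's middle (+x), where a 10 mm thick tip turns up 14 mm above the top. It is sprung: pressed down it sinks 1 mm per 3 N, to a stop at 12 mm. The gauge sits astride it, behind the tip.
- catches (a point): Between the two sprung catches, as if the hook were not shifted: bars along x of 6 mm radius on the tongue's sides, centred 25 mm below its top, out to 17.5 mm from its middle. Pressing the anvils past them takes 5 to 15 N in all, mostly 18 to 14 mm above home, and ends 2 mm above home; they then spring out above the anvils. The gauge's own weight is not enough.
- tin: Closed tin of wood finish, 84 mm across, 100 mm high; a bystander, leave it. Origin under its centre.
- glue: White glue bottle, 52 mm across, 140 mm high; a bystander, leave it. Origin under its centre.
- hammer: Hammer lying on the bench; a bystander, leave it. Origin under its centre.
- driver: Screwdriver lying on the bench; a bystander, leave it. Origin under its centre.
- sander: Cork sanding block 110 x 65 x 30 mm; a bystander, leave it. Origin under its centre.
- cup: Plastic cup 76 mm across, 85 mm high; a bystander, leave it. Origin under its centre.
- offcut: Wooden offcut 140 x 45 x 22 mm lying flat; a bystander, leave it. Origin under its centre.

How it is judged:
By the outcome, as a careful person would: the job done as asked, in the order asked, and still so for the second after the job is handed in, with the robot touching nothing.
It also fails if it takes over 72 s, if anything falls off the work surface, if the arm or the gripper's body presses on something with over 40 N, if the wrist force passes 120 N, or if a joint passes its speed limit or range.

## Working session

There is one attempt and no reset: what is moved stays moved. The work goes in short steps, Python scripts to look and compute and a tool call to move; the robot and the scene stay as the last step left them, time stands still between calls to the robot, and variables do not carry over. Pictures are saved under pics/ and viewed, about 8 in all and at most 12, crops included, and the job is handed in when it is done.

Besides the shell and the picture viewer there is one more tool, called after "Emit:" in YAML: its name, and indented under it one key for each argument. arm_command: Moves the arm, as the interface text tells. Its arguments: {"type":"object","properties":{"moves":{"type":"array","items":{"type":"object","properties":{"hand":{"type":"number"},"delta_pos":{"type":"array","items":{"type":"number"}},"spin":{"type":"number"}}}}},"required":["moves"]}

```bash
mkdir -p pics; cat > h.py <<'E'
import numpy as np, cv2, json
from cell import observe, cams
def save(n,f):
    p,d=cams.grab_frame(n); cv2.imwrite(f'pics/{f}.png',p[:,:,::-1]); return p,d
def pt(n,uv,d):
    m=cams.camera_model(n);K=np.array(m['camera_matrix']);T=np.array(m['T'])
    z=d if np.isscalar(d) else np.median((w:=d[int(uv[1])-2:int(uv[1])+3,int(uv[0])-2:int(uv[0])+3])[w>0])
    c=np.array([(uv[0]-K[0,2])/K[0,0]*z,(uv[1]-K[1,2])/K[1,1]*z,z,1]); return (T@c)[:3]
def ray_z(n,uv,h):
    m=cams.camera_model(n);K=np.array(m['camera_matrix']);T=np.array(m['T'])
    r=T[:3,:3]@np.array([(uv[0]-K[0,2])/K[0,0],(uv[1]-K[1,2])/K[1,1],1]);o=T[:3,3]
    return o+r*(h-o[2])/r[2]
def proj(n,P):
    m=cams.camera_model(n);K=np.array(m['camera_matrix']);T=np.array(m['T'])
    c=np.linalg.inv(T)@np.append(P,1); return (K@c[:3]/c[2])[:2]
E
python3 - <<'E'
from h import *
np.set_printoptions(precision=4,suppress=True)
ims=[]
for n in ("scene","side"):
    p,d=save(n,n+'1'); np.save(n+'_d.npy',d); ims.append(p)
    print(n,cams.camera_model(n)['T'])
    for k in ("gauge","cabinet","frame","sample"):
        for b in cams.boxes_of(k,n)[:1]: print(k,'box',b)
    for k in ("grip","gauge","opening","hang","sample","cabinet","tongue"):
        for b in cams.mark_of(k,n)[:1]: print(k,b)
print(observe())
cv2.imwrite('pics/both.png',cv2.resize(np.vstack(ims)[:,:,::-1],None,fx=.71,fy=.71))
E
```

```text
scene [[-0.4016  0.7884 -0.4659  1.0766]
 [ 0.9158  0.3452 -0.2052  0.2351]
 [-0.0009 -0.5091 -0.8607  1.151 ]
 [ 0.      0.      0.      1.    ]]
gauge box {'rect': [314.6, 220.5, 342.9, 253.0], 'p': 0.6}
cabinet box {'rect': [168.2, 157.2, 260.3, 232.4], 'p': 0.7}
frame box {'rect': [157.7, 146.2, 255.6, 212.9], 'p': 0.76}
sample box {'rect': [308.2, 237.1, 350.3, 268.1], 'p': 0.9}
grip {'xy': [332.7, 228.4], 'p': 0.77}
gauge {'xy': [326.5, 241.5], 'p': 0.97}
hang {'xy': [209.1, 180.0], 'p': 0.95}
sample {'xy': [329.4, 246.4], 'p': 0.89}
cabinet {'xy': [216.8, 201.8], 'p': 0.85}
tongue {'xy': [211.1, 179.1], 'p': 0.92}
side [[-0.9215 -0.1996  0.3331  0.0894]
 [-0.3883  0.4625 -0.7971  1.0832]
 [ 0.0051 -0.8638 -0.5037  0.7892]
 [ 0.      0.      0.      1.    ]]
gauge box {'rect': [245.6, 213.7, 261.1, 267.1], 'p': 0.63}
cabinet box {'rect': [275.0, 160.5, 340.2, 231.5], 'p': 0.81}
frame box {'rect': [274.4, 149.5, 340.0, 186.0], 'p': 0.76}
sample box {'rect': [236.7, 246.1, 280.3, 288.8], 'p': 0.72}
grip {'xy': [255.0, 221.2], 'p': 0.84}
gauge {'xy': [187.1, 314.8], 'p': 0.63}
opening {'xy': [307.8, 165.0], 'p': 0.87}
hang {'xy': [313.2, 175.7], 'p': 0.58}
sample {'xy': [258.2, 271.0], 'p': 0.94}
cabinet {'xy': [306.2, 206.6], 'p': 0.93}
tongue {'xy': [313.1, 174.9], 'p': 0.84}
{'t': 1.2, 'qpos': array([-1.342 ,  0.3135, -0.0471,  1.2102,  0.    ,  1.5708]), 'qvel': array([ 0.0005, -0.0001, -0.0006, -0.002 , -0.0018,  0.0016]), 'tau': array([ -0.0014, -53.9467,  34.0053,   0.0013,   0.0001,  -0.    ]), 'eef_pos': array([ 0.1361, -0.5844,  0.2313]), 'tcp_rot': array([-3.1416, -0.    ,  0.2288]), 'contact_force': array([-0.7091, -0.5768, -0.6956]), 'moment': array([-0.0535,  0.0108, -0.0081]), 'grip_width': 0.08549869737408362}
```

View pics/scene1.png

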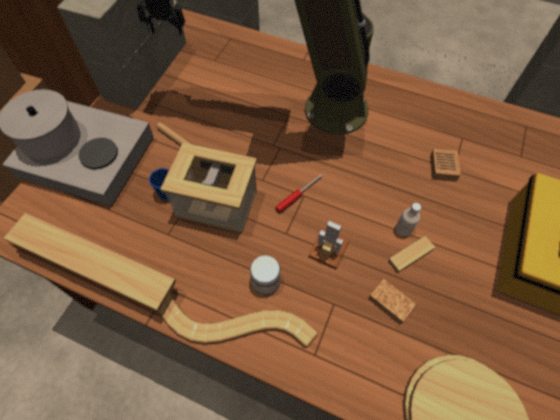

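View pics/side1.png

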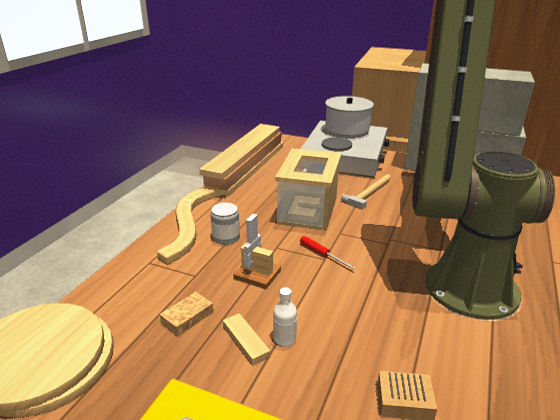

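The scene view shows the gauge on the sample at about (330,238) and the cabinet with its framed opening at about (211,180). The side view agrees, with the gauge at (252,240) and the cabinet at (308,190). Next I turn these into positions.

```bash
python3 - <<'E'
from h import *
np.set_printoptions(precision=4,suppress=True)
print('grip sc',ray_z('scene',(332.7,228.4),.160),'side',ray_z('side',(255,221.2),.16))
print('sample',ray_z('scene',(329.4,246.4),0),ray_z('side',(258.2,271),0))
print('cab',ray_z('scene',(216.8,201.8),0),ray_z('side',(306.2,206.6),0),'op',ray_z('side',(307.8,165),.17),'hang',ray_z('scene',(209.1,180),.13))
for n in('scene','side'):
    d=np.load(n+'_d.npy');m=cams.camera_model(n);K=np.array(m['camera_matrix']);T=np.array(m['T'])
    v,u=np.mgrid[:420,:560];P=np.stack([(u-K[0,2])/K[0,0]*d,(v-K[1,2])/K[1,1]*d,d,np.ones_like(d)],-1)@T.T
    g=ray_z('scene',(211,180),.17)
    near=(d>0)&(np.hypot(P[...,0]-g[0],P[...,1]-g[1])<.17)
    q=P[near&(abs(P[...,2]-.17)<.006)][:,:2].astype(np.float32)
    r=cv2.minAreaRect(q*1000);print(n,len(q),r)
    # gauge high points
    s=ray_z('scene',(330,240),.1)
    q=P[(d>0)&(np.hypot(P[...,0]-s[0],P[...,1]-s[1])<.12)&(P[...,2]>.10)]
    print(len(q),q[:,:3].min(0),q[:,:3].max(0),cv2.minAreaRect((q[:,:2]*1000).astype(np.float32)))
    q=q[q[:,2]>.172]; print('top',len(q),q[:,:3].mean(0) if len(q) else 0, cv2.minAreaRect((q[:,:2]*1000).astype(np.float32)) if len(q)>2 else 0)
E
```

```text
grip sc [0.5533 0.166  0.16  ] side [0.5484 0.1559 0.16  ]
sample [0.5305 0.1665 0.    ] [0.5436 0.154  0.    ]
cab [ 0.5281 -0.2201  0.    ] [ 0.5462 -0.2354  0.    ] op [ 0.5354 -0.2045  0.17  ] hang [ 0.5328 -0.2247  0.13  ]
scene 2958 ((532.9361572265625, -217.94537353515625), (175.54458618164062, 231.6046142578125), 9.101677894592285)
306 [0.5428 0.1326 0.1008] [0.5619 0.1992 0.1836] ((553.244140625, 165.68048095703125), (66.60812377929688, 17.544893264770508), 86.05078887939453)
top 80 [0.5535 0.166  0.1789] ((552.3364868164062, 165.7739715576172), (35.487159729003906, 15.644477844238281), 85.84613037109375)
side 1279 ((533.7640380859375, -215.0775146484375), (170.89987182617188, 242.90603637695312), 9.201436042785645)
372 [0.5425 0.1348 0.1003] [0.5611 0.2061 0.1819] ((551.4548950195312, 170.51483154296875), (71.36415100097656, 16.881359100341797), 86.16754913330078)
top 64 [0.5505 0.173  0.178 ] ((551.068603515625, 170.48007202148438), (39.48105239868164, 14.057125091552734), 86.64805603027344)
```

Emit:
arm_command:
  moves:
    - {"hand": 100,"delta_pos": [0,0,-0.04],"spin": 0}
    - {"hand": 100,"delta_pos": [0,0,-0.04],"spin": 0}
    - {"hand": 100,"delta_pos": [0,0,-0.04],"spin": 0}
    - {"hand": 100,"delta_pos": [0,0,-0.04],"spin": 0}
    - {"hand": 100,"delta_pos": [0,0,-0.04],"spin": 0}
    - {"hand": 100,"delta_pos": [0.0356,-0.0208,0],"spin": -0.0}
    - {"hand": 100,"delta_pos": [0.0356,-0.0208,0],"spin": 0}
    - {"hand": 100,"delta_pos": [0.0356,-0.0208,0],"spin": 0}
    - {"hand": 100,"delta_pos": [0.0356,-0.0208,0],"spin": 0}
    - {"hand": 100,"delta_pos": [0.0356,-0.0208,0],"spin": 0}
    - {"hand": 100,"delta_pos": [0.0356,-0.0208,0],"spin": 0}
    - {"hand": 100,"delta_pos": [0.0356,-0.0208,0],"spin": 0}
    - {"hand": 100,"delta_pos": [0.0356,-0.0208,0],"spin": 0}
    - {"hand": 100,"delta_pos": [0.0356,-0.0208,0],"spin": 0}
    - {"hand": 100,"delta_pos": [0.0356,-0.0208,0],"spin": 0}
    - {"hand": 100,"delta_pos": [0,0,0],"spin": 0}
    - {"hand": 100,"delta_pos": [0,0,0],"spin": 0}

```text
t: 2.62
eef_pos: [0.437, -0.2994, 0.4311]
tcp_rot: [-3.141, 0.0, 0.233]
contact_force: [-0.3, 0.4, -0.8]
grip_width: 0.0855
```

```bash
cat >> h.py <<'E'
from scipy.spatial.transform import Rotation as Ro
def wpose():
    o=observe(); W=np.eye(4); W[:3,:3]=Ro.from_euler('xyz',o['tcp_rot']).as_matrix(); W[:3,3]=o['eef_pos']
    m=cams.camera_model('wrist'); return W@np.array(m['T_tool_cam']),np.array(m['camera_matrix'])
def wray(uv,T,K,h):
    x,y=(uv[0]-K[0,2])/K[0,0],(uv[1]-K[1,2])/K[1,1];a=np.hypot(x,y)
    r=T[:3,:3]@np.array([x/a*np.sin(a),y/a*np.sin(a),np.cos(a)]);o=T[:3,3]; return o+r*(h-o[2])/r[2]
def wcloud(d,T,K):
    v,u=np.mgrid[:d.shape[0],:d.shape[1]];x=(u-K[0,2])/K[0,0];y=(v-K[1,2])/K[1,1];a=np.hypot(x,y)+1e-9
    s=np.tan(a)/a; return np.stack([x*s*d,y*s*d,d,np.ones_like(d)],-1)@T.T
E
python3 - <<'E'
from h import *
np.set_printoptions(precision=4,suppress=True)
T,K=wpose(); print(observe()['eef_pos'],T,K, cams.camera_model('wrist')['T_tool_cam'])
p,d=save('wrist','w1')
for k in ("opening","hang","tongue","cabinet","catches"):
    for b in cams.mark_of(k,'wrist')[:2]:
        print(k,b,wray(b['xy'],T,K,{'opening':.17,'hang':.13,'tongue':.13,'cabinet':0,'catches':.105}[k]))
P=wcloud(d,T,K)
q=P[(d>0)&(np.hypot(P[...,0]-.533,P[...,1]+.217)<.2)&(abs(P[...,2]-.17)<.006)][:,:2]
print(len(q),cv2.minAreaRect((q*1000).astype(np.float32)))
E
```

```text
[ 0.437  -0.2994  0.4311] [[ 0.2322 -0.9314 -0.2805  0.5099]
 [-0.9727 -0.2222 -0.0673 -0.2818]
 [ 0.0004  0.2885 -0.9575  0.5745]
 [ 0.      0.      0.      1.    ]] [[325.1923   0.     280.7972]
 [  0.     325.1923 212.4772]
 [  0.       0.       1.    ]] [[ 0.001  -0.9576 -0.2882  0.0749]
 [ 1.      0.0008  0.0008 -0.0003]
 [-0.0005 -0.2882  0.9576 -0.1435]
 [ 0.      0.      0.      1.    ]]
opening {'xy': [232.6, 91.2], 'p': 0.72} [ 0.5289 -0.2166  0.17  ]
hang {'xy': [239.3, 98.4], 'p': 0.81} [ 0.5229 -0.2213  0.13  ]
tongue {'xy': [238.2, 97.4], 'p': 0.89} [ 0.524  -0.2195  0.13  ]
tongue {'xy': [249.0, 95.5], 'p': 0.7} [ 0.5295 -0.2333  0.13  ]
cabinet {'xy': [250.7, 96.2], 'p': 0.9} [ 0.5347 -0.2223  0.    ]
catches {'xy': [240.3, 98.6], 'p': 0.94} [ 0.5237 -0.2194  0.105 ]
16582 ((534.9337158203125, -215.7591094970703), (171.03684997558594, 231.16029357910156), 9.023066520690918)
```

View pics/w1.png

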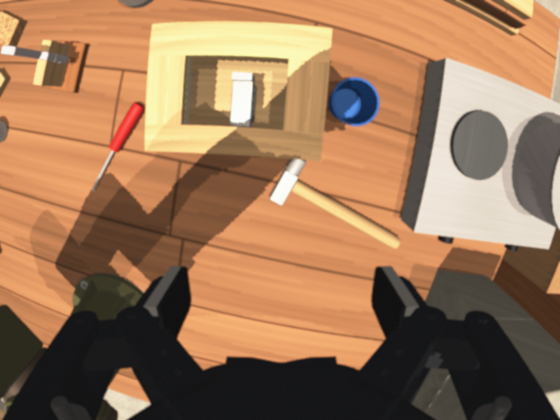

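The wrist view shows the frame around (238,90) and the steel hook in its opening at columns 232–253, rows 73–125. It lies roughly along the cabinet's x. I measure it in cabinet coordinates from depth.

```bash
python3 - <<'E'
from h import *
np.set_printoptions(precision=4,suppress=True)
T,K=wpose();p,d=cams.grab_frame('wrist');P=wcloud(d,T,K)[...,:3]
c=np.array([.5349,-.2158,0]);a=np.radians(9.02);R=np.array([[np.cos(a),-np.sin(a),0],[np.sin(a),np.cos(a),0],[0,0,1]])
L=(P-c)@R
m=(d>0)&(abs(L[...,0])<.075)&(abs(L[...,1])<.075)&(L[...,2]>.115)&(L[...,2]<.16)
v,u=np.nonzero(m);l=L[m]
for v0 in range(68,132,4):
    s=(v>=v0)&(v<v0+4)
    if s.sum()>3:print(v0,s.sum(),'u',u[s].min(),u[s].max(),'x',np.median(l[s,0]),'y',np.percentile(l[s,1],[2,50,98]),'z',np.median(l[s,2]))
fm=(d>0)&(abs(L[...,2]-.17)<.006)&(abs(L[...,0])<.09)&(abs(L[...,1])<.12);f=L[fm]
r=f[abs(f[:,1]+0)<.03]
x=np.sort(r[:,0]);i=np.argmax(np.diff(x));print('opening x',x[i],x[i+1])
r=f[abs(f[:,0])<.02];y=np.sort(r[:,1]);i=np.argmax(np.diff(y));print('opening y',y[i],y[i+1])
E
```

```text
68 25 u 184 249 x 0.021274565030404192 y [-0.0181 -0.0031  0.0659] z 0.14498585219101595
72 88 u 183 250 x 0.017712072547363525 y [-0.0187 -0.0061  0.0651] z 0.14497470821322506
76 88 u 183 250 x 0.012775732554745432 y [-0.0186 -0.006   0.0652] z 0.14385596880597298
80 82 u 183 250 x 0.008578196094350876 y [-0.0187 -0.0062  0.0287] z 0.13099818023465712
84 86 u 183 250 x 0.0026955098496492997 y [-0.0189 -0.0064  0.0651] z 0.13106306086355551
88 88 u 183 250 x -0.0026897005112701865 y [-0.0191 -0.0062  0.0648] z 0.13086810809747862
92 83 u 182 250 x -0.008091743191834906 y [-0.0192 -0.0061  0.0277] z 0.13084090131950799
96 85 u 182 250 x -0.013705171776855096 y [-0.0193 -0.0062  0.0653] z 0.13086015458693895
100 83 u 182 249 x -0.019207074067615133 y [-0.0194 -0.0066  0.0648] z 0.130922812600902
104 83 u 182 249 x -0.024691229004352402 y [-0.0195 -0.0069  0.0651] z 0.13078150873276712
108 86 u 181 249 x -0.030262027841340952 y [-0.0196 -0.0064  0.0657] z 0.1309273943078941
112 85 u 182 248 x -0.0357117200141818 y [-0.0185 -0.006   0.0648] z 0.13117435846618863
116 86 u 181 248 x -0.04099195274999491 y [-0.0185 -0.0052  0.0647] z 0.13067990720892753
120 85 u 181 247 x -0.04680337550647072 y [-0.0186 -0.0055  0.0586] z 0.1308365931884441
124 30 u 214 268 x -0.050092864352069756 y [-0.0385 -0.0103  0.0201] z 0.13094292733776935
opening x -0.04943895944506248 0.039308420732968447
opening y -0.06473375957281995 0.0640043540698937
```

Emit:
arm_command:
  moves:
    - {"hand": 100,"delta_pos": [0.018,-0.0343,0],"spin": 0}
    - {"hand": 100,"delta_pos": [0.018,-0.0343,0],"spin": 0}
    - {"hand": 100,"delta_pos": [0.018,-0.0343,0],"spin": 0}
    - {"hand": 100,"delta_pos": [0.018,-0.0343,0],"spin": 0}
    - {"hand": 100,"delta_pos": [0.018,-0.0343,0],"spin": 0}
    - {"hand": 100,"delta_pos": [0.018,-0.0343,0],"spin": 0}
    - {"hand": 100,"delta_pos": [0.018,-0.0343,0],"spin": 0}
    - {"hand": 100,"delta_pos": [0.018,-0.0343,0],"spin": 0}
    - {"hand": 100,"delta_pos": [0.018,-0.0343,0],"spin": 0}
    - {"hand": 100,"delta_pos": [0.018,-0.0343,0],"spin": 0}
    - {"hand": 100,"delta_pos": [0.018,-0.0343,0],"spin": 0}
    - {"hand": 100,"delta_pos": [0.018,-0.0343,0],"spin": 0}
    - {"hand": 100,"delta_pos": [0,0,0],"spin": 0}

```text
t: 4.05
eef_pos: [0.5561, 0.144, 0.4299]
tcp_rot: [-3.131, 0.001, 0.249]
contact_force: [-0.8, -0.5, -1.2]
grip_width: 0.0856
```

Emit:
arm_command:
  moves:
    - {"hand": 100,"delta_pos": [0,0,0.009],"spin": -0.115}
    - {"hand": 100,"delta_pos": [0,0,0.009],"spin": -0.115}
    - {"hand": 100,"delta_pos": [0,0,0.009],"spin": -0.115}
    - {"hand": 100,"delta_pos": [0,0,0.009],"spin": -0.115}
    - {"hand": 100,"delta_pos": [0,0,0.009],"spin": -0.115}
    - {"hand": 100,"delta_pos": [0,0,0.009],"spin": -0.115}
    - {"hand": 100,"delta_pos": [0,0,0.009],"spin": -0.115}
    - {"hand": 100,"delta_pos": [0,0,0.009],"spin": -0.115}
    - {"hand": 100,"delta_pos": [0,0,0.009],"spin": -0.115}
    - {"hand": 100,"delta_pos": [0,0,0.009],"spin": -0.115}
    - {"hand": 100,"delta_pos": [0,0,0.009],"spin": -0.117}
    - {"hand": 100,"delta_pos": [0,0,0],"spin": 0}
    - {"hand": 100,"delta_pos": [0,0,0],"spin": 0}

```text
t: 5.13
eef_pos: [0.5544, 0.1396, 0.3322]
tcp_rot: [-3.138, -0.007, 1.506]
contact_force: [-0.6, 0.1, 0.5]
grip_width: 0.0854
```

```bash
python3 - <<'E'
from h import *
np.set_printoptions(precision=4,suppress=True)
o=observe();print(o['eef_pos'],o['tcp_rot'],o['qpos'])
T,K=wpose();p,d=save('wrist','w2');P=wcloud(d,T,K)[...,:3]
for k in("grip","gauge"):
    for b in cams.mark_of(k,'wrist')[:2]: print(k,b,wray(b['xy'],T,K,.16 if k=='grip' else .085))
near=(d>0)&(np.hypot(P[...,0]-.552,P[...,1]-.168)<.06)
for z0,z1 in((.176,.19),(.1,.12),(.08,.092)):
    q=P[near&(P[...,2]>z0)&(P[...,2]<z1)];print(z0,len(q),q.mean(0),cv2.minAreaRect((q[:,:2]*1000).astype(np.float32)))
q=P[near&(P[...,2]>.176)&(P[...,2]<.19)]; print(np.percentile(q,[3,97],axis=0))
E
```

```text
[0.5544 0.1396 0.3322] [-3.1383 -0.0072  1.5056] [0.2421 0.2419 0.0851 1.415  0.0078 1.8781]
grip {'xy': [277.9, 164.9], 'p': 0.6} [0.5543 0.1684 0.16  ]
gauge {'xy': [281.3, 155.3], 'p': 0.65} [0.5577 0.1694 0.085 ]
gauge {'xy': [157.9, 39.6], 'p': 0.34} [0.4145 0.3308 0.085 ]
0.176 572 [0.5539 0.1688 0.1806] ((554.1114501953125, 168.04714965820312), (35.80459976196289, 13.736113548278809), 85.95801544189453)
0.1 209 [0.5553 0.1895 0.1104] ((553.9169921875, 168.13232421875), (67.95184326171875, 13.499281883239746), 86.41082000732422)
0.08 1077 [0.5387 0.1695 0.0857] ((542.1116943359375, 179.35263061523438), (44.29694747924805, 84.53194427490234), 88.2323989868164)
[[0.5472 0.1519 0.179 ]
 [0.5606 0.185  0.182 ]]
```

View pics/w2.png

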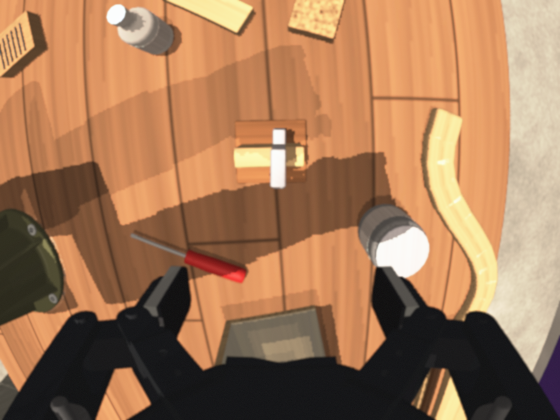

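The wrist view shows the gauge standing across the sample at (279,158). The tin at (395,235) and the other bystanders are clear of the fingers' path. I align and descend.

Emit:
arm_command:
  moves:
    - {"hand": 100,"delta_pos": [0.0142,-0.0012,0.02],"spin": 0}
    - {"hand": 100,"delta_pos": [0.0142,-0.0011,0.02],"spin": 0}
    - {"hand": 100,"delta_pos": [0,0,0.03],"spin": 0}
    - {"hand": 100,"delta_pos": [0,0,0.03],"spin": 0}
    - {"hand": 100,"delta_pos": [0,0,0.025],"spin": 0}
    - {"hand": 100,"delta_pos": [0,0,0],"spin": 0}
    - {"hand": 100,"delta_pos": [0,0,0],"spin": 0}
    - {"hand": 100,"delta_pos": [0,0,0],"spin": 0}

```text
t: 5.95
eef_pos: [0.5548, 0.1704, 0.2095]
tcp_rot: [-3.141, -0.008, 1.51]
contact_force: [1.2, -0.5, 0.0]
grip_width: 0.0856
```

```bash
python3 - <<'E'
from h import *
np.set_printoptions(precision=4,suppress=True)
o=observe();print(o)
T,K=wpose();p,d=cams.grab_frame('wrist');P=wcloud(d,T,K)[...,:3]
near=(d>0)&(np.hypot(P[...,0]-.554,P[...,1]-.168)<.03)
q=P[near&(P[...,2]>.174)&(P[...,2]<.19)];print(len(q),q.mean(0),cv2.minAreaRect((q[:,:2]*1000).astype(np.float32)))
E
```

```text
{'t': 5.95, 'qpos': array([ 0.2935,  0.2837, -0.1375,  1.1471,  0.008 ,  1.9253]), 'qvel': array([-0.002 , -0.0128,  0.019 , -0.0022,  0.0005, -0.004 ]), 'tau': array([  0.0561, -49.9949,  32.1278,   0.0305,   0.0342,   0.0075]), 'eef_pos': array([0.5548, 0.1704, 0.2095]), 'tcp_rot': array([-3.1412, -0.0084,  1.5098]), 'contact_force': array([ 1.1571, -0.4909,  0.0189]), 'moment': array([-0.0122, -0.0088, -0.0253]), 'grip_width': 0.0856010104571648}
1406 [0.5541 0.1704 0.1805] ((553.8865356445312, 168.57791137695312), (36.04863357543945, 14.069965362548828), 86.76668548583984)
```

Emit:
arm_command:
  moves:
    - {"hand": 100,"delta_pos": [-0.0018,-0.0007,0.015],"spin": 0}
    - {"hand": 100,"delta_pos": [0,0,0.02],"spin": 0}
    - {"hand": 100,"delta_pos": [0,0,0.02],"spin": 0}
    - {"hand": 100,"delta_pos": [0,0,0.0135],"spin": 0}
    - {"hand": 100,"delta_pos": [0,0,0],"spin": 0}
    - {"hand": 0,"delta_pos": [0,0,0],"spin": 0}
    - {"hand": 0,"delta_pos": [0,0,0],"spin": 0}
    - {"hand": 0,"delta_pos": [0,0,0],"spin": 0}
    - {"hand": 0,"delta_pos": [0,0,0],"spin": 0}
    - {"hand": 0,"delta_pos": [0,0,0],"spin": 0}
    - {"hand": 0,"delta_pos": [0,0,0],"spin": 0}
    - {"hand": 0,"delta_pos": [0,0,0],"spin": 0}
    - {"hand": 0,"delta_pos": [0,0,0],"spin": 0}
    - {"hand": 0,"delta_pos": [0,0,0],"spin": 0}
    - {"hand": 0,"delta_pos": [0,0,0],"spin": 0}
    - {"hand": 0,"delta_pos": [0,0,0],"spin": 0}
    - {"hand": 0,"delta_pos": [0,0,0],"spin": 0}

```text
t: 7.42
eef_pos: [0.5531, 0.1691, 0.1397]
tcp_rot: [-3.14, -0.008, 1.511]
contact_force: [-0.8, 0.8, 5.9]
grip_width: 0.0133
```

Emit:
arm_command:
  moves:
    - {"hand": 0,"delta_pos": [0,0,-0.005],"spin": 0}
    - {"hand": 0,"delta_pos": [0,0,-0.01],"spin": 0}
    - {"hand": 0,"delta_pos": [0,0,-0.015],"spin": 0}
    - {"hand": 0,"delta_pos": [0,0,-0.015],"spin": 0}
    - {"hand": 0,"delta_pos": [0,0,-0.025],"spin": 0}
    - {"hand": 0,"delta_pos": [0,0,-0.035],"spin": 0}
    - {"hand": 0,"delta_pos": [0,0,-0.035],"spin": 0}
    - {"hand": 0,"delta_pos": [0,0,-0.035],"spin": 0}
    - {"hand": 0,"delta_pos": [0,0,-0.035],"spin": 0}
    - {"hand": 0,"delta_pos": [0,0,-0.02],"spin": 0}
    - {"hand": 0,"delta_pos": [0,0,0],"spin": 0}
    - {"hand": 0,"delta_pos": [0,0,0],"spin": 0}

```text
t: 8.42
eef_pos: [0.5539, 0.1674, 0.3702]
tcp_rot: [-3.141, -0.008, 1.511]
contact_force: [0.3, -1.0, -2.1]
grip_width: 0.0135
```

```bash
python3 - <<'E'
from h import *
np.set_printoptions(precision=4,suppress=True)
o=observe();print(o['eef_pos'],o['tcp_rot'],o['contact_force'],o['moment'],o['grip_width'])
p,d=save('wrist','w3')
T,K=wpose();P=wcloud(d,T,K)[...,:3]; e=o['eef_pos']; np.save('w3P.npy',P)
a=o['tcp_rot'][2];tx=np.array([np.cos(a),np.sin(a),0]);ty=np.array([np.sin(a),-np.cos(a),0])
r=P-e; l=np.stack([r@tx,r@ty,r[...,2]],-1)
m=(d>0)&(abs(l[...,1])<.025)&(abs(l[...,0])<.05)&(l[...,2]>-.12)&(l[...,2]<.06)
for z0 in np.arange(-.10,.05,.01):
    q=l[m&(abs(l[...,2]-z0)<.005)]
    if len(q)>8: print(round(z0,3),len(q),np.percentile(q[:,0],[3,97]),np.percentile(q[:,1],[3,50,97]))
E
```

```text
[0.5539 0.1674 0.3702] [-3.1415 -0.0085  1.5105] [ 0.2624 -1.0122 -2.0692] [-0.031  -0.0179  0.0607] 0.013465261373162925
-0.09 50 [0.0326 0.0332] [-0.0059 -0.0001  0.0061]
-0.08 45 [0.0327 0.0332] [-0.0062  0.0007  0.0067]
-0.07 59 [0.0326 0.0332] [-0.0059  0.      0.0067]
-0.06 86 [0.0322 0.0332] [-0.0061  0.0004  0.007 ]
-0.05 61 [0.0315 0.0331] [-0.0059  0.0007  0.0069]
-0.04 84 [0.0319 0.0331] [-0.0058  0.0004  0.0065]
-0.03 820 [0.0165 0.0329] [-0.0059  0.0007  0.0069]
-0.02 158 [0.016  0.0172] [-0.0058  0.0008  0.0066]
-0.01 187 [0.0154 0.0172] [-0.0059  0.0008  0.007 ]
-0.0 263 [0.0109 0.0172] [-0.0098  0.0003  0.0111]
0.01 751 [0.007  0.0172] [-0.0181  0.0008  0.0196]
0.02 939 [0.0067 0.0172] [-0.0185  0.      0.0197]
0.03 948 [0.0069 0.0174] [-0.0177  0.0008  0.0194]
0.04 4022 [-0.0158  0.0168] [-0.0172  0.0005  0.0169]
0.05 1733 [-0.0073  0.0133] [-0.0244 -0.0077  0.0236]
```

View pics/w3.png

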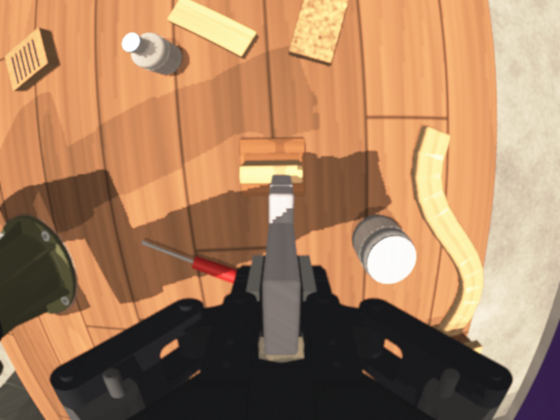

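The gauge is held straight in the pads, with its stem at (283,290), and the bystanders are undisturbed. Next I carry it above the cabinet.

Emit:
arm_command:
  moves:
    - {"hand": 0,"delta_pos": [-0.015,-0.0004,0],"spin": 0}
    - {"hand": 0,"delta_pos": [-0.03,-0.0004,0],"spin": 0}
    - {"hand": 0,"delta_pos": [-0.03,-0.0004,0],"spin": 0}
    - {"hand": 0,"delta_pos": [-0.03,-0.0004,0],"spin": 0}
    - {"hand": 0,"delta_pos": [-0.03,-0.0004,0],"spin": 0}
    - {"hand": 0,"delta_pos": [-0.03,-0.0004,0],"spin": 0}
    - {"hand": 0,"delta_pos": [-0.03,-0.0004,0],"spin": 0}
    - {"hand": 0,"delta_pos": [-0.03,-0.0004,0],"spin": 0}
    - {"hand": 0,"delta_pos": [-0.03,-0.0004,0],"spin": 0}
    - {"hand": 0,"delta_pos": [-0.03,-0.0004,0],"spin": 0}
    - {"hand": 0,"delta_pos": [-0.03,-0.0004,0],"spin": 0}
    - {"hand": 0,"delta_pos": [-0.03,-0.0004,0],"spin": 0}
    - {"hand": 0,"delta_pos": [-0.03,-0.0004,0],"spin": 0}
    - {"hand": 0,"delta_pos": [-0.016,-0.0004,0],"spin": 0}
    - {"hand": 0,"delta_pos": [0,0,0],"spin": -0.0725}
    - {"hand": 0,"delta_pos": [0,0,0],"spin": -0.0725}
    - {"hand": 0,"delta_pos": [0,0,0],"spin": -0.0725}
    - {"hand": 0,"delta_pos": [0,0,0],"spin": 0}
    - {"hand": 0,"delta_pos": [0,0,0],"spin": 0}
    - {"hand": 0,"delta_pos": [0,0,0],"spin": 0}

```text
t: 10.13
eef_pos: [0.5235, -0.2227, 0.365]
tcp_rot: [-3.139, -0.009, 1.726]
contact_force: [-0.3, -0.1, -0.7]
grip_width: 0.0137
```

```bash
cat > chk.py <<'E'
from h import *
np.set_printoptions(precision=4,suppress=True)
c=np.array([.5349,-.2158]);a=np.radians(9.02)
ex=np.array([np.cos(a),np.sin(a)]);ey=np.array([-np.sin(a),np.cos(a)])
def st():
    o=observe();e=o['eef_pos'][:2]-c;f=o['contact_force'];y=o['tcp_rot'][2]
    tx=np.array([np.cos(y),np.sin(y)]);ty=np.array([np.sin(y),-np.cos(y)])
    g=e-.001*tx+.0005*ty
    print('t',o['t'],'gauge local',g@ex,g@ey,'saddle z',o['eef_pos'][2]-.0547,'yaw err deg',np.degrees(y-a)-90,'rot',o['tcp_rot'],'F local',f[:2]@ex,f[:2]@ey,f[2],'M',o['moment'])
st()
E
python3 - <<'E'
from chk import *
T,K=wpose();p,d=save('wrist','w4');P=wcloud(d,T,K)[...,:3]
L=P-np.append(c,0);L=np.stack([L[...,:2]@ex,L[...,:2]@ey,L[...,2]],-1)
f=L[(d>0)&(abs(L[...,2]-.17)<.006)&(abs(L[...,0])<.095)&(abs(L[...,1])<.125)]
print(len(f),f.min(0),f.max(0))
r=f[abs(f[:,0]+.02)<.02];y=np.sort(r[:,1]);i=np.argmax(np.diff(y));print('open y',y[i],y[i+1])
m=(d>0)&(L[...,2]>.12)&(L[...,2]<.155)&(abs(L[...,0])<.035)&(abs(L[...,1])<.03)
q=L[m];print('hook',len(q),q.min(0) if len(q) else 0,q.max(0) if len(q) else 0)
# gauge points
m=(d>0)&(L[...,2]>.2)&(L[...,2]<.36)&(abs(L[...,0])<.05)&(abs(L[...,1])<.05)
for z0 in(.275,.285,.30,.31,.32,.335,.345):
    q=L[m&(abs(L[...,2]-z0)<.004)]
    if len(q)>5: print(z0,len(q),np.percentile(q[:,0],[3,97]),np.percentile(q[:,1],[3,97]))
for n in('scene','side'):
    p,d=save(n,n+'2')
E
```

```text
t 10.1333 gauge local -0.011830168233439901 -0.00606863561716277 saddle z 0.31031608699789903 yaw err deg -0.12050641439884657 rot [-3.1392 -0.0089  1.7261] F local -0.2912749895771588 -0.018165569268632338 -0.7054767161183115 M [-0.0141 -0.0467  0.0301]
19821 [-0.0853 -0.1149  0.164 ] [0.0855 0.1155 0.1737]
open y -0.06446818448029916 0.06470272913429145
hook 745 [-0.0349 -0.0191  0.12  ] [0.022  0.0076 0.1472]
0.275 36 [-0.0174 -0.0051] [0.0274 0.0282]
0.285 41 [-0.0176 -0.0047] [0.0277 0.0281]
0.3 54 [-0.0173 -0.0052] [0.0275 0.0281]
0.31 66 [-0.0176 -0.0046] [0.0272 0.0281]
0.32 61 [-0.0174 -0.0046] [0.0263 0.0281]
0.335 785 [-0.0175 -0.0046] [0.0116 0.0278]
0.345 125 [-0.0173 -0.0048] [0.0106 0.0121]
```

Emit:
arm_command:
  moves:
    - {"hand": 0,"delta_pos": [-0.0002,0.001,0.02],"spin": 0}
    - {"hand": 0,"delta_pos": [-0.0002,0,0.025],"spin": 0}
    - {"hand": 0,"delta_pos": [-0.0002,0,0.025],"spin": 0}
    - {"hand": 0,"delta_pos": [-0.0002,0,0.025],"spin": 0}
    - {"hand": 0,"delta_pos": [-0.0002,0,0.02],"spin": -0.002}
    - {"hand": 0,"delta_pos": [-0.0001,0,0.015],"spin": 0}
    - {"hand": 0,"delta_pos": [0,0,0],"spin": 0}
    - {"hand": 0,"delta_pos": [0,0,0],"spin": 0}
    - {"hand": 0,"delta_pos": [0,0,0],"spin": 0}

```text
t: 11.03
eef_pos: [0.5257, -0.2228, 0.2372]
tcp_rot: [3.141, -0.007, 1.73]
contact_force: [-0.1, -0.7, -2.1]
grip_width: 0.0132
```

```bash
python3 - <<'E'
from chk import *
T,K=wpose();p,d=save('wrist','w5');P=wcloud(d,T,K)[...,:3]
L=P-np.append(c,0);L=np.stack([L[...,:2]@ex,L[...,:2]@ey,L[...,2]],-1)
m=(d>0)&(abs(L[...,0])<.05)&(abs(L[...,1])<.05)
for z0 in(.13,.144,.16,.17,.18,.19,.205,.215):
    q=L[m&(abs(L[...,2]-z0)<.004)]
    if len(q)>5: print(z0,len(q),np.percentile(q[:,0],[3,97]),np.percentile(q[:,1],[3,97]))
q=L[(d>0)&(abs(L[...,0])<.02)&(L[...,1]>.05)&(L[...,1]<.09)&(abs(L[...,2]-.17)<.005)];print('open y+',q[:,1].min())
E
```

```text
t 11.0333 gauge local -0.009729974918450063 -0.0065081407443966345 saddle z 0.182543932838601 yaw err deg 0.09574370871432336 rot [ 3.141  -0.0072  1.7299] F local -0.23083318941973785 -0.6688994896662634 -2.094300505795355 M [-0.0124 -0.0814  0.021 ]
0.13 1710 [-0.0486  0.0116] [-0.018   0.0071]
0.144 486 [-0.0059  0.0217] [-0.0182  0.0273]
0.16 502 [-0.05    0.0404] [-0.0458  0.0478]
0.17 2251 [-0.0498  0.0497] [-0.0463  0.0474]
0.18 77 [-0.0155 -0.0024] [0.0267 0.0276]
0.19 57 [-0.0155 -0.0024] [0.0256 0.0275]
0.205 719 [-0.0154 -0.0025] [0.0111 0.0273]
0.215 117 [-0.0151 -0.0027] [0.0101 0.0117]
open y+ 0.06529344191802833
```

View pics/w5.png

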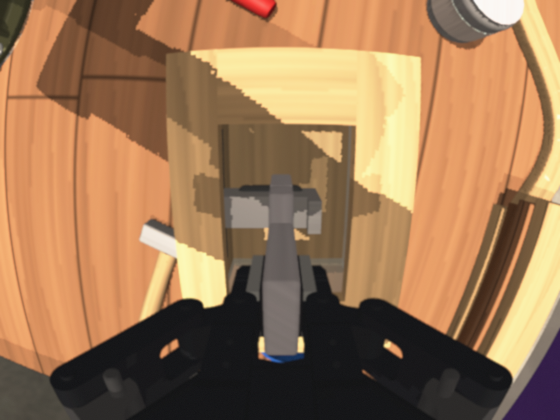

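The gauge is through the opening. The hook, at columns 222–320 and row 210, lies under it, and the frame is well clear. I shift sideways slightly and feel downward slowly.

Emit:
arm_command:
  moves:
    - {"hand": 0,"delta_pos": [0.0007,0,0.003],"spin": 0}
    - {"hand": 0,"delta_pos": [0,0,0.004],"spin": 0}
    - {"hand": 0,"delta_pos": [0,0,0.003],"spin": 0}
    - {"hand": 0,"delta_pos": [0,0,0.002],"spin": 0}
    - {"hand": 0,"delta_pos": [0,0,0.002],"spin": 0}
    - {"hand": 0,"delta_pos": [0,0,0],"spin": 0}
    - {"hand": 0,"delta_pos": [0,0,0],"spin": 0}
    - {"hand": 0,"delta_pos": [0,0,0],"spin": 0}

```text
t: 11.75
eef_pos: [0.525, -0.2219, 0.2221]
tcp_rot: [-3.141, -0.008, 1.73]
contact_force: [0.1, 0.7, -2.8]
grip_width: 0.0134
```

Emit:
arm_command:
  moves:
    - {"hand": 0,"delta_pos": [0,0,0.0015],"spin": 0}
    - {"hand": 0,"delta_pos": [0,0,0.0015],"spin": 0}
    - {"hand": 0,"delta_pos": [0,0,0],"spin": 0}
    - {"hand": 0,"delta_pos": [0,0,0],"spin": 0}

```text
t: 12.08
eef_pos: [0.5248, -0.2218, 0.2189]
tcp_rot: [-3.141, -0.008, 1.73]
contact_force: [0.4, 0.4, -2.3]
grip_width: 0.0133
```

```bash
python3 chk.py
```

```text
t 12.0833 gauge local -0.010386746970362772 -0.0053317843663427 saddle z 0.16419315904327034 yaw err deg 0.10234046679927644 rot [-3.1406 -0.0081  1.73  ] F local 0.4462612207826375 0.38441211697459604 -2.3349668758622046 M [-0.0764 -0.0446  0.017 ]
```

The jaw tips are about 6 mm below the hook's top with no side force. I feel each side gently to centre on the hook.

Emit:
arm_command:
  moves:
    - {"hand": 0,"delta_pos": [0.0005,0,0],"spin": 0}
    - {"hand": 0,"delta_pos": [0.0005,0,0],"spin": 0}
    - {"hand": 0,"delta_pos": [0,0,0],"spin": 0}
    - {"hand": 0,"delta_pos": [0,0,0],"spin": 0}

```text
t: 12.42
eef_pos: [0.5248, -0.2208, 0.2191]
tcp_rot: [-3.141, -0.008, 1.73]
contact_force: [-0.3, 0.7, -3.3]
grip_width: 0.0133
```

Emit:
arm_command:
  moves:
    - {"hand": 0,"delta_pos": [0.0005,0,0],"spin": 0}
    - {"hand": 0,"delta_pos": [0,0,0],"spin": 0}
    - {"hand": 0,"delta_pos": [0,0,0],"spin": 0}

```text
t: 12.67
eef_pos: [0.5247, -0.2204, 0.2191]
tcp_rot: [-3.141, -0.008, 1.73]
contact_force: [0.3, 0.2, -2.7]
grip_width: 0.0135
```

Emit:
arm_command:
  moves:
    - {"hand": 0,"delta_pos": [0.0005,0,0],"spin": 0}
    - {"hand": 0,"delta_pos": [0,0,0],"spin": 0}
    - {"hand": 0,"delta_pos": [0,0,0],"spin": 0}

```text
t: 12.92
eef_pos: [0.5247, -0.2201, 0.2191]
tcp_rot: [-3.141, -0.008, 1.73]
contact_force: [-0.0, -1.3, -2.7]
grip_width: 0.0131
```

Emit:
arm_command:
  moves:
    - {"hand": 0,"delta_pos": [0.0004,0,0],"spin": 0}
    - {"hand": 0,"delta_pos": [0,0,0],"spin": 0}
    - {"hand": 0,"delta_pos": [0,0,0],"spin": 0}

```text
t: 13.17
eef_pos: [0.5246, -0.2198, 0.2191]
tcp_rot: [-3.141, -0.007, 1.73]
contact_force: [0.1, -2.8, -3.5]
grip_width: 0.0134
```

Touch on the +y side begins at a TCP y of about -0.2203. Now the other side.

Emit:
arm_command:
  moves:
    - {"hand": 0,"delta_pos": [-0.001,0,0],"spin": 0}
    - {"hand": 0,"delta_pos": [-0.001,0,0],"spin": 0}
    - {"hand": 0,"delta_pos": [-0.001,0,0],"spin": 0}
    - {"hand": 0,"delta_pos": [-0.0005,0,0],"spin": 0}
    - {"hand": 0,"delta_pos": [-0.0005,0,0],"spin": 0}
    - {"hand": 0,"delta_pos": [0,0,0],"spin": 0}
    - {"hand": 0,"delta_pos": [0,0,0],"spin": 0}

```text
t: 13.75
eef_pos: [0.5252, -0.2234, 0.219]
tcp_rot: [-3.141, -0.008, 1.73]
contact_force: [-0.0, 0.3, -1.7]
grip_width: 0.0133
```

Emit:
arm_command:
  moves:
    - {"hand": 0,"delta_pos": [-0.0005,0,0],"spin": 0}
    - {"hand": 0,"delta_pos": [0,0,0],"spin": 0}
    - {"hand": 0,"delta_pos": [0,0,0],"spin": 0}

```text
t: 14.0
eef_pos: [0.5253, -0.2239, 0.219]
tcp_rot: [-3.141, -0.008, 1.73]
contact_force: [-0.5, 0.1, -2.3]
grip_width: 0.0137
```

Emit:
arm_command:
  moves:
    - {"hand": 0,"delta_pos": [-0.0005,0,0],"spin": 0}
    - {"hand": 0,"delta_pos": [0,0,0],"spin": 0}
    - {"hand": 0,"delta_pos": [0,0,0],"spin": 0}

```text
t: 14.25
eef_pos: [0.5253, -0.2243, 0.219]
tcp_rot: [-3.141, -0.008, 1.73]
contact_force: [-0.7, 2.3, -1.9]
grip_width: 0.0135
```

Emit:
arm_command:
  moves:
    - {"hand": 0,"delta_pos": [-0.0004,0,0],"spin": 0}
    - {"hand": 0,"delta_pos": [0,0,0],"spin": 0}
    - {"hand": 0,"delta_pos": [0,0,0],"spin": 0}

```text
t: 14.5
eef_pos: [0.5254, -0.2245, 0.2189]
tcp_rot: [-3.141, -0.009, 1.73]
contact_force: [-0.0, 1.2, -2.2]
grip_width: 0.0136
```

Both sides are felt at -0.2203 and -0.2242, so the centre is about -0.2222. I centre there and then lower toward the catches.

Emit:
arm_command:
  moves:
    - {"hand": 0,"delta_pos": [0.001,0,0],"spin": 0}
    - {"hand": 0,"delta_pos": [0.0014,0,0],"spin": 0}
    - {"hand": 0,"delta_pos": [0,0,0],"spin": 0}
    - {"hand": 0,"delta_pos": [0,0,0],"spin": 0}
    - {"hand": 0,"delta_pos": [0,0,0.003],"spin": 0}
    - {"hand": 0,"delta_pos": [0,0,0.003],"spin": 0}
    - {"hand": 0,"delta_pos": [0,0,0.003],"spin": 0}
    - {"hand": 0,"delta_pos": [0,0,0.002],"spin": 0}
    - {"hand": 0,"delta_pos": [0,0,0],"spin": 0}
    - {"hand": 0,"delta_pos": [0,0,0],"spin": 0}

```text
t: 15.33
eef_pos: [0.5248, -0.2223, 0.2078]
tcp_rot: [-3.14, -0.008, 1.73]
contact_force: [-0.4, 0.1, -3.1]
grip_width: 0.0135
```

```bash
python3 chk.py
```

```text
t 15.3333 gauge local -0.010477583332487373 -0.00582248032040497 saddle z 0.15307518105843834 yaw err deg 0.0998299699252243 rot [-3.1404 -0.0082  1.73  ] F local -0.4159223809246014 0.15413622615737427 -3.113531100715542 M [-0.018   0.0267 -0.0036]
```

Emit:
arm_command:
  moves:
    - {"hand": 0,"delta_pos": [0,0,0.001],"spin": 0}
    - {"hand": 0,"delta_pos": [0,0,0.001],"spin": 0}
    - {"hand": 0,"delta_pos": [0,0,0.001],"spin": 0}
    - {"hand": 0,"delta_pos": [0,0,0.001],"spin": 0}
    - {"hand": 0,"delta_pos": [0,0,0],"spin": 0}
    - {"hand": 0,"delta_pos": [0,0,0],"spin": 0}

```text
t: 15.83
eef_pos: [0.5251, -0.2223, 0.2041]
tcp_rot: [-3.141, -0.008, 1.73]
contact_force: [-0.1, -0.7, -1.0]
grip_width: 0.0126
```

Emit:
arm_command:
  moves:
    - {"hand": 0,"delta_pos": [0,0,0.001],"spin": 0}
    - {"hand": 0,"delta_pos": [0,0,0.001],"spin": 0}
    - {"hand": 0,"delta_pos": [0,0,0],"spin": 0}
    - {"hand": 0,"delta_pos": [0,0,0],"spin": 0}

```text
t: 16.17
eef_pos: [0.5252, -0.2224, 0.2025]
tcp_rot: [-3.141, -0.008, 1.73]
contact_force: [-1.3, 0.7, 2.8]
grip_width: 0.0132
```

Emit:
arm_command:
  moves:
    - {"hand": 0,"delta_pos": [0,0,0.001],"spin": 0}
    - {"hand": 0,"delta_pos": [0,0,0.001],"spin": 0}
    - {"hand": 0,"delta_pos": [0,0,0],"spin": 0}
    - {"hand": 0,"delta_pos": [0,0,0],"spin": 0}

```text
t: 16.5
eef_pos: [0.5253, -0.2224, 0.2008]
tcp_rot: [3.141, -0.007, 1.73]
contact_force: [-1.8, 0.9, 6.3]
grip_width: 0.0132
```

Emit:
arm_command:
  moves:
    - {"hand": 0,"delta_pos": [0,0,0.001],"spin": 0}
    - {"hand": 0,"delta_pos": [0,0,0.001],"spin": 0}
    - {"hand": 0,"delta_pos": [0,0,0],"spin": 0}
    - {"hand": 0,"delta_pos": [0,0,0],"spin": 0}

```text
t: 16.83
eef_pos: [0.5255, -0.2226, 0.1993]
tcp_rot: [3.141, -0.007, 1.73]
contact_force: [-1.8, -0.8, 9.6]
grip_width: 0.0133
```

Emit:
arm_command:
  moves:
    - {"hand": 0,"delta_pos": [0,0,0.001],"spin": 0}
    - {"hand": 0,"delta_pos": [0,0,0.001],"spin": 0}
    - {"hand": 0,"delta_pos": [0,0,0],"spin": 0}
    - {"hand": 0,"delta_pos": [0,0,0],"spin": 0}

```text
t: 17.17
eef_pos: [0.5255, -0.2222, 0.196]
tcp_rot: [3.141, -0.008, 1.73]
contact_force: [1.6, 0.0, 1.1]
grip_width: 0.0132
```

Emit:
arm_command:
  moves:
    - {"hand": 0,"delta_pos": [0,0,0.001],"spin": 0}
    - {"hand": 0,"delta_pos": [0,0,0.001],"spin": 0}
    - {"hand": 0,"delta_pos": [0,0,0],"spin": 0}
    - {"hand": 0,"delta_pos": [0,0,0],"spin": 0}

```text
t: 17.5
eef_pos: [0.5251, -0.2222, 0.1938]
tcp_rot: [-3.141, -0.008, 1.73]
contact_force: [1.2, -0.3, 0.1]
grip_width: 0.0134
```

The peak has passed (about 12 N net), and I continue down to home.

Emit:
arm_command:
  moves:
    - {"hand": 0,"delta_pos": [0,0,0.001],"spin": 0}
    - {"hand": 0,"delta_pos": [0,0,0.001],"spin": 0}
    - {"hand": 0,"delta_pos": [0,0,0.001],"spin": 0}
    - {"hand": 0,"delta_pos": [0,0,0.001],"spin": 0}
    - {"hand": 0,"delta_pos": [0,0,0],"spin": 0}
    - {"hand": 0,"delta_pos": [0,0,0],"spin": 0}

```text
t: 18.0
eef_pos: [0.5248, -0.2222, 0.1899]
tcp_rot: [-3.14, -0.008, 1.73]
contact_force: [0.9, -0.2, 1.3]
grip_width: 0.0132
```

Emit:
arm_command:
  moves:
    - {"hand": 0,"delta_pos": [0,0,0.001],"spin": 0}
    - {"hand": 0,"delta_pos": [0,0,0.001],"spin": 0}
    - {"hand": 0,"delta_pos": [0,0,0.001],"spin": 0}
    - {"hand": 0,"delta_pos": [0,0,0],"spin": 0}
    - {"hand": 0,"delta_pos": [0,0,0],"spin": 0}

```text
t: 18.42
eef_pos: [0.5244, -0.222, 0.1862]
tcp_rot: [-3.139, -0.009, 1.73]
contact_force: [0.0, -1.0, -3.4]
grip_width: 0.0131
```

Emit:
arm_command:
  moves:
    - {"hand": 0,"delta_pos": [0,0,0.001],"spin": 0}
    - {"hand": 0,"delta_pos": [0,0,0.001],"spin": 0}
    - {"hand": 0,"delta_pos": [0,0,0],"spin": 0}
    - {"hand": 0,"delta_pos": [0,0,0],"spin": 0}

```text
t: 18.75
eef_pos: [0.5248, -0.2221, 0.1849]
tcp_rot: [-3.141, -0.008, 1.73]
contact_force: [0.4, 0.3, -2.5]
grip_width: 0.0133
```

Emit:
arm_command:
  moves:
    - {"hand": 0,"delta_pos": [0,0,0.001],"spin": 0}
    - {"hand": 0,"delta_pos": [0,0,0],"spin": 0}
    - {"hand": 0,"delta_pos": [0,0,0],"spin": 0}

```text
t: 19.0
eef_pos: [0.525, -0.2221, 0.1842]
tcp_rot: [-3.141, -0.008, 1.73]
contact_force: [-2.1, 0.9, -0.4]
grip_width: 0.0131
```

Emit:
arm_command:
  moves:
    - {"hand": 0,"delta_pos": [0,0,0.001],"spin": 0}
    - {"hand": 0,"delta_pos": [0,0,0],"spin": 0}
    - {"hand": 0,"delta_pos": [0,0,0],"spin": 0}

```text
t: 19.25
eef_pos: [0.525, -0.2222, 0.1834]
tcp_rot: [-3.141, -0.008, 1.73]
contact_force: [-1.6, 1.3, 1.9]
grip_width: 0.0132
```

```bash
python3 chk.py
```

```text
t 19.25 gauge local -0.010281937799668055 -0.005717699603400945 saddle z 0.12865765099183413 yaw err deg 0.10071033504479487 rot [-3.1411 -0.0079  1.73  ] F local -1.340078348952737 1.521299251565392 1.915164832044375 M [ 0.1158  0.3768 -0.0452]
```

Seated, with about 4 N on the hook's flat top at home height. I ease off, open partway and check before leaving.

Emit:
arm_command:
  moves:
    - {"hand": 0,"delta_pos": [0,0,-0.001],"spin": 0}
    - {"hand": 0,"delta_pos": [0,0,0],"spin": 0}
    - {"hand": 45,"delta_pos": [0,0,0],"spin": 0}
    - {"hand": 45,"delta_pos": [0,0,0],"spin": 0}
    - {"hand": 45,"delta_pos": [0,0,0],"spin": 0}
    - {"hand": 45,"delta_pos": [0,0,0],"spin": 0}
    - {"hand": 45,"delta_pos": [0,0,0],"spin": 0}
    - {"hand": 45,"delta_pos": [0,0,0],"spin": 0}
    - {"hand": 45,"delta_pos": [0,0,0],"spin": 0}
    - {"hand": 45,"delta_pos": [0,0,0],"spin": 0}

```text
t: 20.08
eef_pos: [0.525, -0.2221, 0.184]
tcp_rot: [-3.141, -0.008, 1.73]
contact_force: [-0.4, -0.5, -0.1]
grip_width: 0.0381
```

Emit:
arm_command:
  moves:
    - {"hand": 45,"delta_pos": [0,0,-0.005],"spin": 0}
    - {"hand": 45,"delta_pos": [0,0,-0.01],"spin": 0}
    - {"hand": 45,"delta_pos": [0,0,-0.015],"spin": 0}
    - {"hand": 45,"delta_pos": [0,0,-0.02],"spin": 0}
    - {"hand": 45,"delta_pos": [0,0,-0.03],"spin": 0}
    - {"hand": 45,"delta_pos": [0,0,-0.03],"spin": 0}
    - {"hand": 45,"delta_pos": [0,0,-0.03],"spin": 0}
    - {"hand": 45,"delta_pos": [-0.02,0,-0.02],"spin": 0}
    - {"hand": 45,"delta_pos": [-0.02,0,0],"spin": 0}
    - {"hand": 45,"delta_pos": [-0.02,0,0],"spin": 0}
    - {"hand": 45,"delta_pos": [0,0,0],"spin": 0}
    - {"hand": 45,"delta_pos": [0,0,0],"spin": 0}
    - {"hand": 45,"delta_pos": [0,0,0],"spin": 0}

```text
t: 21.17
eef_pos: [0.5346, -0.2822, 0.3439]
tcp_rot: [-3.141, -0.008, 1.73]
contact_force: [0.7, 0.7, 0.5]
grip_width: 0.0385
```

```bash
python3 - <<'E'
from chk import *
T,K=wpose();p,d=save('wrist','w6');P=wcloud(d,T,K)[...,:3]
L=P-np.append(c,0);L=np.stack([L[...,:2]@ex,L[...,:2]@ey,L[...,2]],-1)
m=(d>0)&(abs(L[...,0])<.035)&(abs(L[...,1])<.05)
for z0 in(.13,.144,.155,.17,.19,.21,.225):
    q=L[m&(abs(L[...,2]-z0)<.004)]
    if len(q)>5: print(z0,len(q),q.mean(0),np.percentile(q[:,0],[3,97]),np.percentile(q[:,1],[3,97]))
save('side','side3')
E
```

```text
t 21.1667 gauge local -0.010237822830729717 -0.0665454684347482 saddle z 0.289181401399632 yaw err deg 0.09084720615322794 rot [-3.1409 -0.0085  1.7298] F local 0.8381981467433687 0.5274498479281796 0.4620336961232987 M [-0.0134  0.0454  0.037 ]
0.13 586 [-0.0125 -0.006   0.1301] [-0.0342  0.0115] [-0.0183  0.006 ]
0.144 231 [ 0.0172 -0.0063  0.144 ] [0.0127 0.0223] [-0.0181  0.0062]
0.155 272 [-0.0093  0.0016  0.1549] [-0.0153 -0.0032] [-0.0383  0.0276]
0.225 767 [-0.0095 -0.0058  0.2249] [-0.0165 -0.0028] [-0.0222  0.0111]
```

View pics/w6.png

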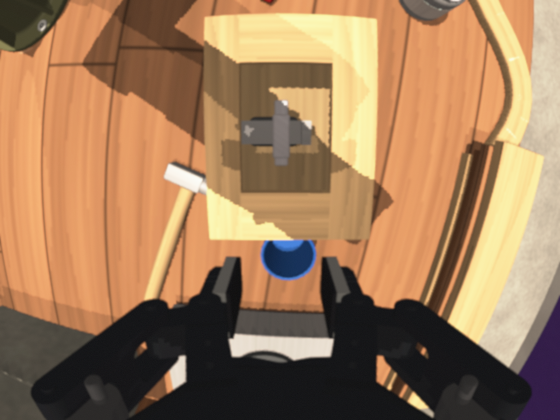

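The picture shows the gauge standing astride the hook at (282,132), free of the gripper. Depth puts the stem top at 0.225 m and the bridge top at 0.155 m. That means the saddle is at 0.130 m, level with the hook's top, and centred on it at y -5.8 mm. I hand in.

```bash
python3 -c "
from cell import hand_in; print(hand_in())"
```

```text
the job is handed in; nothing more can be done
None
```

The gauge is hanging astride the hook, fully home and released, and I have handed the job in. It was at about 21 s of the 72 s allowed.

- **Pick and carry:** I lifted the gauge straight off the sample and lowered it through the opening. The camera showed clear space to the frame, and I saw no unexpected force.
- **Feeling for the hook:** I touched both sides of it with about 3 N or less. The shift came out at about -5.8 mm in the cabinet's y, which agrees with the camera.
- **Pressing home:** Passing the catches took about 12 N at its peak, going by the readings between steps. The force then dropped back to the gauge's own weight. I pressed about 4 N onto the hook's top, eased off and let go.

**Last checks:**
- Depth puts the bridge top at 155 mm and the stem top at 225 mm, so the saddle is at 130 mm, which is home.
- The gauge stands upright and centred on the hook to within about 0.5 mm.
- The gripper is well clear, with force readings at noise level.
- The bystanders in view had not moved.

No check failed. The tool kept a tilt of about 0.5° throughout; it had no visible effect.

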